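# Clear broken glass off the drive deck, then hold the belt tensioner at its stop

## Task

A vial has broken on the sampler's drive deck and the belt has to go back on: pick up the scraper block and with it push all four glass chips off the plate into the catch tray in front of it, never touching the glass with the fingers, then set the scraper down on the bench, clear of the deck and without dropping it. Then swing the sprung tensioner arm forward, away from the robot, until it is fully against its stop, and finish while holding it there with the gripper, so that a colleague can slip the belt on: do not let go. Leave everything else on the bench where it is.

Things in the scene. Friction and masses are not known exactly. Their poses are not given: they have to be found in the camera images.
- station: Drive deck, fixed to the bench: plate, tray and arm. Origin on the bench under the plate; x points away from the robot (within 0.2 rad), y left, z up; all in mm. Behind the plate, from x +110, stands a white carousel housing, z 84 at its highest.
- plate (a point): Top of the aluminium plate, at station x 0, y 0, z 28. The plate spans x -80 to +82 and y -64 to +64 between fences (top z 40) along both sides and the far end. Its near edge, x -80, is open and drops into the tray. The chips start at x -75 to +25; the strip x +30 to +80 behind them is free to stand the scraper in.
- tray (a point): Middle of the steel catch tray's floor, at station x -120, y 0, z 4. Inside: x -80 (the plate's near edge, no wall there) to -161, y -70 to +70; outer walls to z 34.
- pivot (a point): On the vertical pivot axis of the tensioner arm, at station x -10, y +115, z 100 (as high as point grip_pin). Below is the dark round pivot body on its bracket (hanger); nothing on the axis rises above z 77.
- grip_pin (a point): Middle of the upright steel pin on the free end of the tensioner arm: round, 16 mm in diameter, z 72 to 125; this point is at z 100, 100 mm from the pivot axis. The arm is a cage of two aluminium plates (22 mm wide, 26 to 30 at the end) with two black rollers between them, z 45 to 72.
- tensioner (a joint): Angle of the tensioner arm (rad). 0: at rest, the arm points back to the robot (2.88 rad anticlockwise from station x, from above). It grows clockwise from above, the pin swinging leftward and away from the robot, up to the stop at 1.25. A spring drives it back to 0: about 3 N at the pin at 0, 6 N at the stop; let go, it snaps back.
- scraper_mid (a point): Grey scraper block, its centre, 32 mm above its underside. It stands on its black rubber foot, 64 mm high in all: block 28 mm (its x) by 116 mm (its y) by 30 high, with a centred grip ridge 20 mm (its x) by 80 mm (its y) on top, from 30 to 64 mm up. About 180 g.
- chip0_c (a point): Chip of thick amber glass, irregular, about 23 x 20 x 9 mm; its centre. Lies on the plate at the start. About 10 g.
- chip1_c (a point): Chip of thick amber glass, irregular, about 23 x 20 x 9 mm; its centre. Lies on the plate at the start. About 10 g.
- chip2_c (a point): Chip of thick amber glass, irregular, about 23 x 20 x 9 mm; its centre. Lies on the plate at the start. About 10 g.
- chip3_c (a point): Chip of thick amber glass, irregular, about 23 x 20 x 9 mm; its centre. Lies on the plate at the start. About 10 g.
- jar: Bystander, to be left alone: small amber jar with white cap, 52 mm wide, 62 high. Origin under its middle.
- beaker: Bystander, to be left alone: glass beaker, 70 mm wide, 85 high. Origin under its middle.
- screwdriver: Bystander, to be left alone: screwdriver with black handle, 160 mm long, lying.
- vial_rack: Bystander, to be left alone: blue vial rack, 100 x 210 x 32 mm, few vials in it. Origin under its middle.
- reagent: Bystander, to be left alone: clear bottle, 72 mm wide, 120 high. Origin under its middle.
- tip_box: Bystander, to be left alone: white box 120 x 85 x 60 mm. Origin under its middle.
- spare_shaft: Bystander, to be left alone: upright steel pin, 22 mm wide, 50 high. Origin under its middle.
Things that resemble listed ones, but are neither listed nor needed, are in the scene too. Of the things like the part that bears scraper_mid, leave any that is red; of the rest the smaller one is meant.

How it is judged (in metres and radians):
On the way, in this order (a step that is already met when the one before it is completed fails the run):
1. all four chips lie in the catch tray (x of chip0_c in the frame of station between -0.165 and -0.079 m and y of chip0_c in the frame of station between -0.075 and 0.075 m and z of each of chip0_c, chip1_c, chip2_c, chip3_c in the frame of station below 0.028 m and x of chip1_c in the frame of station between -0.165 and -0.079 m and y of chip1_c in the frame of station between -0.075 and 0.075 m and x of chip2_c in the frame of station between -0.165 and -0.079 m and y of chip2_c in the frame of station between -0.075 and 0.075 m and x of chip3_c in the frame of station between -0.165 and -0.079 m and y of chip3_c in the frame of station between -0.075 and 0.075 m), for 0.2 s.
2. the scraper stands or lies on the bench, let go, clear of the deck (height (world z) of scraper_mid below 0.045 m and contact force between scraper and station below 0.1 N and contact force between the fingers and scraper below 0.1 N and linear speed of scraper below 0.03 m/s), for 0.2 s.
3. the tensioner arm is held by the fingers against its stop (value of joint tensioner above 1.17 rad and contact force between the fingers and tensioner above 1 N), for 0.3 s.
At the end, for the whole second after the job is handed in: The tensioner arm is within 0.08 rad of its stop and still, held by the fingers (contact above 1 N), not by the scraper; all four chips lie in the catch tray, below the plate's top; the scraper rests on the bench (centre below 45 mm), let go, not touching the deck (all of step 1 and all of step 2 and all of step 3 and velocity of joint tensioner between -0.1 and 0.1 rad/s and contact force between tensioner and scraper below 0.1 N); the arm keeps its last pose, push and grip.
It fails at once if the fingers touch the broken glass (contact force between the fingers and chip0 above 0.3 N or contact force between the fingers and chip1 above 0.3 N or contact force between the fingers and chip2 above 0.3 N or contact force between the fingers and chip3 above 0.3 N).
It fails at once if a bystander is moved by more than 30 mm (distance of any of jar, beaker, screwdriver, vial_rack, reagent, tip_box, spare_shaft from where it was at the start of the episode above 0.03 m).
It fails at once if the scraper is dropped or thrown (linear speed of scraper above 0.7 m/s and contact force between the fingers and scraper below 0.1 N).
It also fails if it takes over 56 s, if anything falls off the work surface, if the arm or the gripper's body presses on something with over 40 N, if the wrist force passes 120 N, or if a joint passes its speed limit or range.

## Robot

A 7-joint arm with a two-finger parallel gripper is mounted at the origin on the work surface. World frame = base frame: x ahead of the robot, y to its left, z up, the work surface at z = 0. Lengths are in m, angles in degrees, forces in N, time in s.
With the tool pointing down it reaches from about 0.425 to 0.875 m from the base axis. Payload 4.7 kg.
Tool frame: the origin (TCP) lies on the centre line of the jaws, within the pads' length; the fingertips stand 11 mm ahead of it and the grasp point (between the pads) lies 8 mm behind it; z points along the fingers, y is the direction in which the jaws open and shut (so a half turn about z gives the same grasp; the last joint's range is limited). The gripper opens to 87 mm and grips with 3 to 60 N. Pads are 19 mm wide; open, the fingers measure 117 mm over their backs; the gripper's body (75 mm by 190 mm) begins 51 mm behind the grasp point.
Start: joints at [74.949, 18.392, -4.016, 83.108, 1.295, 78.541, -3.26], TCP at [0.178, -0.625, 0.234] pointing down, gripper open.
Joint ranges: [-163.93, 163.93], [-17.29, 119.83], [-79.2, 71.16], [3.27, 140.29], [-89.18, 269.18], [5.43, 117.66], [-154.24, 154.24]. Speed limits (degrees/s): [147.25, 147.25, 180, 180, 180, 180, 180].

## Interface

Orientations are given as [roll, pitch, yaw] about the fixed x, y, z axes, in that order (R = Rz(yaw) Ry(pitch) Rx(roll)).
In Python, from cell import env gives the robot as it stands.
- The arm moves only by the tool servo_tool, never from a script. Its argument "moves" is text: rows parted by semicolons, each of 7 numbers parted by spaces: the shift along the tool's x, y, z as a fraction of full scale, then the turn, a rotation vector about the tool's x, y, z as a fraction of full scale, then the gripper's target within -1 to 1 (shut at 1, half-way at 0, fully open at -1). A call has 1 to 20 rows; each row shifts and turns the pose as measured when the row begins, along the tool's axes as they then stand; what a row does not reach is not made up. Full scale, the value 1, is 1000 mm for a shift and 0.5 rad for a turn. A row lasts 1/12 s, in which the tool goes at most 41.7 mm and 7.16 degrees, less where a joint would pass 70% of its speed; a pose out of reach is approached as far as the arm can. A call with a number of a shift or a turn outside -1 to 1 is refused whole. A call with a gripper value outside its range is refused whole. The fingers move at their own pace and stop on an object; "squeeze" is the grip in N (left out, the last holds). Time passes only in rows, so rows that do not move let the fingers close. It gives the time, the measured TCP pose, the force and the opening at its end, in the units of the state.
- env.get_obs(): the state, without advancing time (a new reading comes with each control period).
- env.read_camera(name): name is "scene" or "top" or "wrist"; returns a dict with "img" (480x640x3 uint8, red, green, blue), "range_z" (480x640 float32, m along the optical axis (not along the pixel's ray), 0 where there is no reading), "mtx" (3x3 intrinsics, pixels), "k1" (the pictures are not rectified: a ray, as slopes to the right and down, at radius r is drawn at 1 + k1 r^2 times it, then the intrinsics apply), "T" (4x4, takes a point from camera to world coordinates); the wrist camera has in their place "hand_eye" (4x4, takes a point from camera to tool coordinates, whose origin is the TCP and whose axes are the flange's). Camera axes: x right, y up, looking along -z (the intrinsics and any distortion apply to the point x, -y, -z); pixel columns grow to the right and rows downward; lengths in m; the calibration is good to about 2 mm. A picture is of the moment at which its call begins: read the wrist's pose just before it.
- env.sign_off(): hands the job in, once; it reports no verdict.
The state is a dict: "time_s": time; "qpos": joint angles; "joint_velocities": joint speeds; "effort": joint torques, N m; "tool_pos": TCP position; "tool_rot": TCP orientation; "force": force on the tool from outside, world axes, zero at the start; "wrist_torque": the same for the moment, N m; "grip_width": finger opening in m.
Only numpy, scipy, OpenCV 4.12 (cv2) and the standard library are available. Lean on these libraries where they do the work, as an engineer would, in place of code of your own. Each camera call takes 0.05 s, during which the arm holds its last target.

## Working session

There is one attempt and no reset: what is moved stays moved. The work goes in short steps, Python scripts to look and compute and a tool call to move; the robot and the scene stay as the last step left them, time stands still between calls to the robot, and variables do not carry over. Pictures are saved under pics/ and viewed, and the job is handed in when it is done.

Besides the shell and the picture viewer there is one more tool, called after "Request:" as name(argument=value, ...), one argument or row to a line, values as JSON. servo_tool: Moves the arm, as the interface text tells. Its arguments: {"type":"object","properties":{"moves":{"type":"string"},"squeeze":{"type":"number"}},"required":["moves"]}

```bash
mkdir -p pics; ls
cat > h.py <<'E'
import numpy as np, cv2
from cell import env
def snap(name):
    o=env.get_obs(); c=env.read_camera(name); c['obs']=o
    return c
def save(c,f): cv2.imwrite(f,c['img'][:,:,::-1])
E
python3 - <<'E'
from h import *
o=env.get_obs(); print(o)
for n in ['scene','top','wrist']:
    c=snap(n); save(c,f'pics/{n}0.png'); np.savez(f'{n}0.npz',**{k:v for k,v in c.items() if k!='obs'})
    print(n,c['mtx'],c['k1'],c.get('T',c.get('hand_eye')))
E
```

```text
pics
{'time_s': 0.0, 'qpos': array([74.94864689, 18.44051681, -4.01565974, 83.17376233,  1.29494413,
       78.54131129, -3.25947484]), 'joint_velocities': array([ 0.06561568,  0.00509527, -0.04035523, -0.00195295,  0.04517765,
       -0.00515169,  0.10576129]), 'effort': array([ 4.71169369e-04, -4.91298938e+01, -4.03821375e-01, -3.12528920e+01,
       -6.40775403e-02,  4.35592909e-02,  1.48785712e-04]), 'tool_pos': array([ 0.17743781, -0.62476354,  0.23245499]), 'tool_rot': array([-1.79889650e+02,  5.61664757e-03,  1.58617187e+01]), 'force': array([ 0.07794665, -0.02018149, -0.15625064]), 'wrist_torque': array([-0.05711551,  0.0382996 , -0.01073499]), 'grip_width': 0.08703917578528236}
scene [[532.94171864   0.         316.5012338 ]
 [  0.         532.94171864 241.59255688]
 [  0.           0.           1.        ]] -0.07236536830879635 [[-0.33830026 -0.77039315  0.54041404  1.17918265]
 [ 0.94099012 -0.28274614  0.18598982  0.22177375]
 [ 0.0095147   0.57144468  0.82058543  1.13764554]
 [ 0.          0.          0.          1.        ]]
top [[606.85748552   0.         324.03347605]
 [  0.         606.85748552 232.09481773]
 [  0.           0.           1.        ]] -0.12080185915807368 [[ 0.01470994  0.9936701  -0.11137034  0.30871962]
 [-0.99983633  0.0157909   0.00883008 -0.01868616]
 [ 0.01053282  0.11122223  0.99373974  1.52996147]
 [ 0.          0.          0.          1.        ]]
wrist [[370.34514726   0.         319.16763892]
 [  0.         370.34514726 241.72367063]
 [  0.           0.           1.        ]] -0.07462941265028657 [[-7.99660841e-04  9.68813837e-01  2.47788436e-01  6.69125967e-02]
 [ 9.99999656e-01  7.19987317e-04  4.12153580e-04 -4.09986705e-04]
 [ 2.20895560e-04  2.47788680e-01 -9.68814080e-01 -1.51153578e-01]
 [ 0.00000000e+00  0.00000000e+00  0.00000000e+00  1.00000000e+00]]
```

View pics/scene0.png

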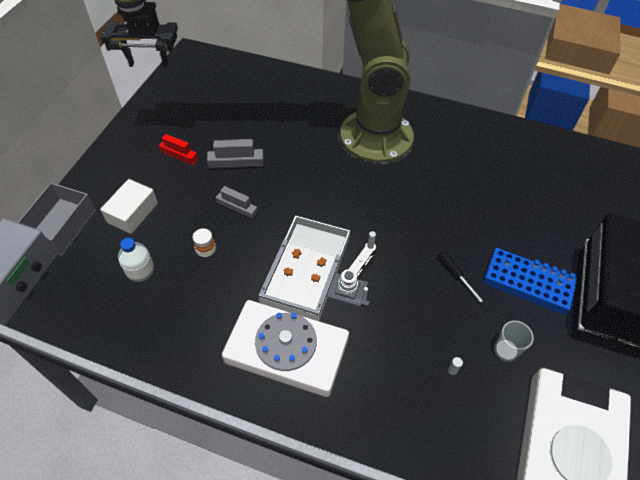

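View pics/top0.png

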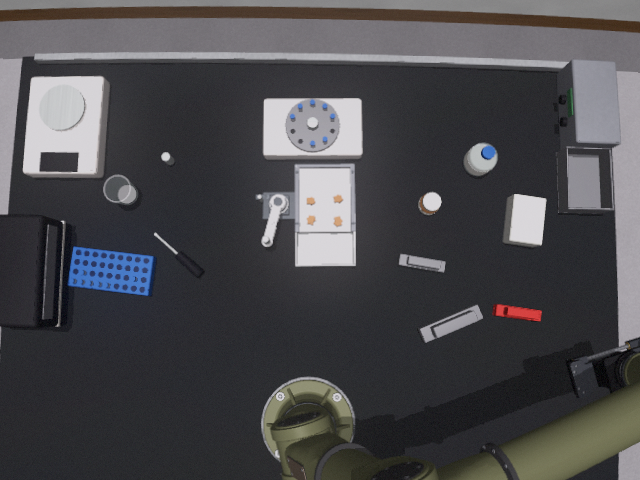

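View pics/wrist0.png

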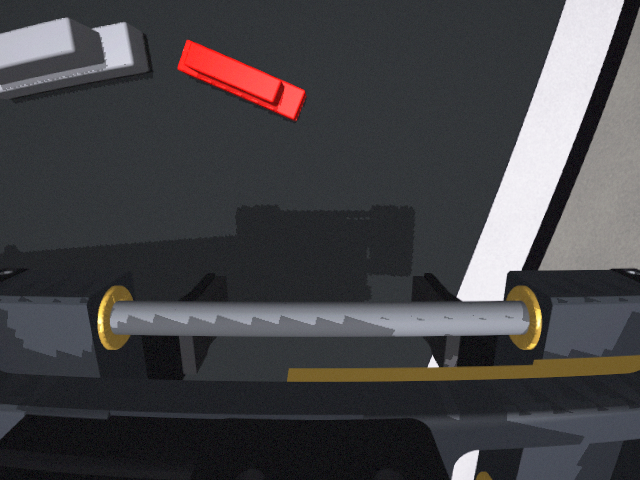

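The top view shows three scraper-like blocks: grey small at (422,263), grey large at (451,324) and red at (518,313). The description says leave the red one and take the smaller of the rest, so I choose (422,263). I'll check it in a crop and measure.

```bash
cat >> h.py <<'E'
from scipy.spatial.transform import Rotation as R
def cloud(c):
    """world xyz for each pixel (480,640,3); nan where no reading"""
    h,w=c['range_z'].shape; K=c['mtx']
    u,v=np.meshgrid(np.arange(w),np.arange(h))
    pts=np.stack([u,v],-1).reshape(-1,1,2).astype(float)
    n=cv2.undistortPointsIter(pts,K,np.array([c['k1'],0,0,0.]),None,None,(3,50,1e-10)).reshape(h,w,2)
    z=c['range_z'].astype(float); z=np.where(z>0,z,np.nan)
    P=np.stack([n[...,0]*z,-n[...,1]*z,-z],-1)
    T=c['T'] if 'T' in c else toolT(c['obs'])@c['hand_eye']
    return P@T[:3,:3].T+T[:3,3]
def toolT(o):
    T=np.eye(4); T[:3,:3]=R.from_euler('xyz',o['tool_rot'],degrees=True).as_matrix(); T[:3,3]=o['tool_pos']; return T
def load(n):
    return dict(np.load(n))
E
python3 - <<'E'
from h import *
c=load('top0.npz'); X=cloud(c)
for n,p in dict(small=(422,263),large=(451,324),red=(518,313),bench=(400,290),plate=(320,190),tray=(325,250),pin=(268,240),pivot=(278,202)).items():
    print(n,X[p[1],p[0]].round(4))
np.save('top0X.npy',X)
im=c['img'][:,:,::-1]
a=cv2.resize(im[225:345,380:560],None,fx=4,fy=4,interpolation=cv2.INTER_CUBIC); cv2.imwrite('pics/c1.png',a)
a=cv2.resize(im[150:290,230:380],None,fx=4,fy=4,interpolation=cv2.INTER_CUBIC); cv2.imwrite('pics/c2.png',a)
# small scraper points
m=np.zeros(X.shape[:2],bool); m[245:283,390:455]=1
P=X[m&(X[...,2]>0.015)]
print(len(P),np.percentile(P[:,2],[5,50,95]))
for lo,hi in [(0.02,0.045),(0.05,0.08)]:
    Q=P[(P[:,2]>lo)&(P[:,2]<hi)]; r=cv2.minAreaRect((Q[:,:2]*1000).astype(np.float32)); print(len(Q),r, Q[:,2].mean())
m[:]=0; m[300:345,410:490]=1
P=X[m&(X[...,2]>0.015)]
for lo,hi in [(0.02,0.5)]:
    Q=P[(P[:,2]>lo)&(P[:,2]<hi)]; r=cv2.minAreaRect((Q[:,:2]*1000).astype(np.float32)); print(len(Q),r, Q[:,2].max())
E
```

```text
small [ 0.4013 -0.2709  0.0636]
large [ 0.2555 -0.3361  0.0889]
red [ 0.2819 -0.5083  0.0623]
bench [ 0.3364 -0.226  -0.0004]
plate [ 0.5833 -0.0203  0.0275]
tray [ 0.4339 -0.0353  0.0094]
pin [0.4458 0.0991 0.123 ]
pivot [0.5422 0.0806 0.0831]
535 [0.02476863 0.05629363 0.06872405]
239 ((404.1915283203125, -275.92681884765625), (118.24451446533203, 28.23621368408203), 82.58045959472656) 0.030733778124191428
279 ((404.5718078613281, -275.44744873046875), (80.67488098144531, 20.823890686035156), 82.76136016845703) 0.06385651624970047
1071 ((255.71759033203125, -347.1350402832031), (39.97804641723633, 158.1177520751953), 23.100139617919922) 0.09808226253723551
```

View pics/c1.png

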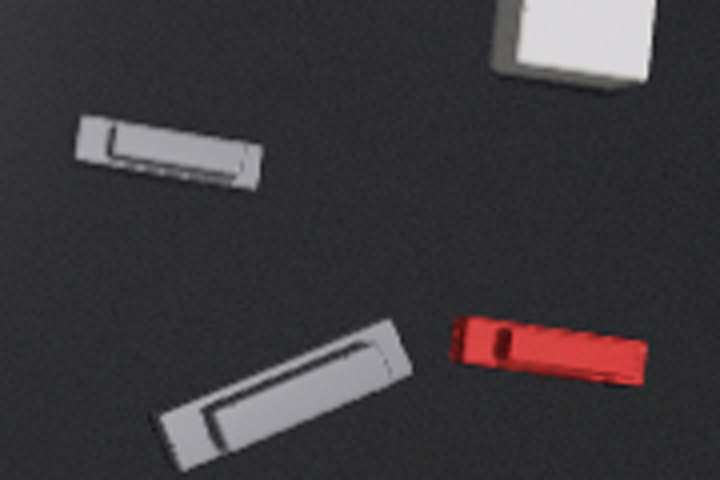

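View pics/c2.png

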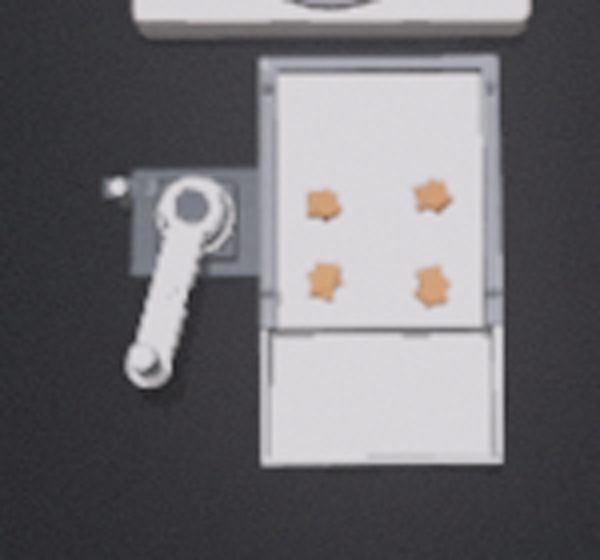

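Crop shows the small grey block (unit ~118x28 mm, ridge 80x20) matches the listing; the other grey is 158x40. Now the station pose and chips.

```bash
cat > st.py <<'E'
from h import *
from scipy.optimize import least_squares
for cn in ['top0','scene0']:
    c=load(cn+'.npz'); X=cloud(c)
    m=(X[...,0]>0.36)&(X[...,0]<0.85)&(X[...,1]>-0.2)&(X[...,1]<0.2)
    P=X[m]; 
    # pin top
    q=P[(P[:,2]>0.11)&(P[:,2]<0.135)]; 
    pin=np.median(q[:,:2],0); print(cn,'pin n',len(q),q.mean(0).round(4),q[:,:2].min(0).round(4),q[:,:2].max(0).round(4))
    fe=P[(P[:,2]>0.024)&(P[:,2]<0.044)&(P[:,1]<0.075)&(P[:,0]<0.69)]
    r=cv2.minAreaRect((fe[:,:2]*1000).astype(np.float32)); print('plate+fence+traywall',r)
    # fence only
    fe=P[(P[:,2]>0.036)&(P[:,2]<0.044)&(P[:,1]<0.06)&(P[:,0]<0.69)]
    print('fence',cv2.minAreaRect((fe[:,:2]*1000).astype(np.float32)),len(fe))
    pl=P[(P[:,2]>0.024)&(P[:,2]<0.0315)&(P[:,1]<0.06)&(P[:,0]<0.69)]
    print('plate',cv2.minAreaRect((pl[:,:2]*1000).astype(np.float32)),np.median(pl[:,2]))
    ho=P[(P[:,2]>0.045)&(P[:,2]<0.09)&(P[:,0]>0.66)]
    print('housing',cv2.minAreaRect((ho[:,:2]*1000).astype(np.float32)),ho[:,2].max())
    # chips
    hsv=cv2.cvtColor(c['img'],cv2.COLOR_RGB2HSV)
    am=((hsv[...,1]>80)&(hsv[...,0]<25)&m).astype(np.uint8)
    n,l,s,ce=cv2.connectedComponentsWithStats(am)
    for i in range(1,n):
        if s[i,4]>15: print('chip',ce[i].round(1),s[i,4],np.nanmean(X[l==i],0).round(4))
E
python3 st.py
```

```text
top0 pin n 39 [0.4468 0.1053 0.1253] [0.4396 0.0987] [0.4555 0.113 ]
plate+fence+traywall ((540.1585693359375, -24.285362243652344), (297.7264404296875, 196.29779052734375), 0.29062744975090027)
fence ((541.1783447265625, -27.892959594726562), (174.13851928710938, 304.75653076171875), 87.44134521484375) 981
plate ((531.6627197265625, -29.985061645507812), (179.7027587890625, 280.9170837402344), 89.8744125366211) 0.028297122956862486
housing ((741.1970825195312, 2.3979034423828125), (152.42620849609375, 248.4131317138672), 0.9737101197242737) 0.08997656846431101
chip [337.7 198.7] 40 [ 0.5602 -0.0648  0.0378]
chip [310.2 200.7] 41 [0.5541 0.0037 0.0378]
chip [310.7 219.5] 46 [0.5067 0.0016 0.0384]
chip [337.5 221. ] 51 [ 0.5043 -0.0649  0.0372]
scene0 pin n 53 [0.4492 0.1078 0.123 ] [0.4386 0.0994] [0.4562 0.1147]
plate+fence+traywall ((529.7391357421875, -17.063720703125), (284.3201599121094, 181.53602600097656), 1.2967194318771362)
fence ((532.4421997070312, -32.151466369628906), (279.72314453125, 151.33956909179688), 1.2328673601150513) 961
plate ((518.0779418945312, -23.19072723388672), (260.7821350097656, 164.6983184814453), 1.3315762281417847) 0.028686496139993745
housing ((741.0689086914062, 2.9560089111328125), (149.27322387695312, 250.35159301757812), 1.1984984874725342) 0.08959834580738613
chip [296.1 252.8] 61 [ 0.5038 -0.0636  0.0374]
chip [321.  261.2] 59 [0.5064 0.0028 0.038 ]
chip [287.9 270.9] 56 [ 0.5602 -0.0632  0.038 ]
chip [315.1 277.2] 51 [0.5541 0.0047 0.0376]
```

Run:
```python
from h import *
for cn in ['top0','scene0']:
    c=load(cn+'.npz'); X=cloud(c)
    for nm,zl,zh,xl,xh in [('fence',0.037,0.045,0.47,0.60),('plate',.025,.031,0.47,0.6)]:
        m=(X[...,0]>xl)&(X[...,0]<xh)&(X[...,1]>-0.13)&(X[...,1]<0.06)&(X[...,2]>zl)&(X[...,2]<zh)
        P=X[m]
        for b in np.arange(xl,xh,0.02):
            q=np.sort(P[(P[:,0]>b)&(P[:,0]<b+.02),1]); 
            g=np.diff(q); 
            if len(q)>3: print(cn,nm,b.round(2),len(q),(q[[0,-1]]*1000).round(1), [ (round(q[i]*1000,1),round(q[i+1]*1000,1)) for i in np.argsort(-g)[:2]])
    # far fence/near edge
    for y in np.arange(-0.08,0.03,0.02):
        m=(abs(X[...,1]-y)<0.01)&(X[...,0]>0.38)&(X[...,0]<0.7)&(X[...,2]>0.003)
        q=X[m]; q=q[np.argsort(q[:,0])]
        pl=q[(q[:,2]>.025)&(q[:,2]<.031)&(q[:,0]>0.42)]; tr=q[(q[:,2]<.012)]; f=q[(q[:,2]>0.037)&(q[:,2]<0.043)&(q[:,0]>.57)];w=q[(q[:,2]>0.03)&(q[:,0]<.42)]
        print(cn,y.round(2),'plate x',pl[[0,-1],0].round(4),'tray',tr[[0,-1],0].round(4),'farfence',f[[0,-1],0].round(4),'wall', (w[0,0].round(4),w[-1,0].round(4)) if len(w) else None)
c=load('scene0.npz');cv2.imwrite('pics/c3.png',cv2.resize(c['img'][205:335,240:400,::-1],None,fx=4,fy=4,interpolation=cv2.INTER_CUBIC))
```

```text
top0 fence 0.47 45 [-108.5   40.1] [(np.float64(-98.6), np.float64(-21.8)), (np.float64(-2.0), np.float64(29.9))]
top0 fence 0.49 109 [-108.4   40.5] [(np.float64(-58.6), np.float64(-6.6)), (np.float64(-98.0), np.float64(-76.1))]
top0 fence 0.51 72 [-108.2   41. ] [(np.float64(-58.4), np.float64(-6.5)), (np.float64(-97.9), np.float64(-71.0))]
top0 fence 0.53 76 [-108.    58.6] [(np.float64(-68.1), np.float64(-5.9)), (np.float64(-90.5), np.float64(-68.1))]
top0 fence 0.55 112 [-107.8   41.6] [(np.float64(-38.2), np.float64(-5.9)), (np.float64(-55.5), np.float64(-38.2))]
top0 fence 0.57 70 [-107.8   42.1] [(np.float64(-15.5), np.float64(31.9)), (np.float64(-40.2), np.float64(-15.5))]
top0 fence 0.59 21 [-107.4   42.2] [(np.float64(-97.4), np.float64(32.3)), (np.float64(-105.1), np.float64(-102.6))]
top0 plate 0.47 172 [-101.9   37.8] [(np.float64(28.0), np.float64(32.9)), (np.float64(-94.3), np.float64(-91.6))]
top0 plate 0.49 198 [-98.9  28.5] [(np.float64(-64.1), np.float64(-59.1)), (np.float64(-4.3), np.float64(0.7))]
top0 plate 0.51 228 [-96.5  58.6] [(np.float64(28.8), np.float64(
[... 2943 characters left out ...]
639  0.6482] wall (np.float64(0.3922), np.float64(0.3992))
scene0 -0.06 plate x [0.4761 0.6476] tray [0.3935 0.6479] farfence [0.6387 0.6485] wall (np.float64(0.3924), np.float64(0.3993))
scene0 -0.04 plate x [0.4753 0.649 ] tray [0.3932 0.6476] farfence [0.6383 0.6472] wall (np.float64(0.3897), np.float64(0.3978))
scene0 -0.02 plate x [0.4741 0.6476] tray [0.3921 0.6474] farfence [0.6371 0.6475] wall (np.float64(0.3907), np.float64(0.3969))
scene0 0.0 plate x [0.4745 0.6474] tray [0.3911 0.646 ] farfence [0.6369 0.6463] wall (np.float64(0.3905), np.float64(0.3957))
scene0 0.02 plate x [0.4744 0.6467] tray [0.3909 0.6462] farfence [0.637  0.6455] wall (np.float64(0.3883), np.float64(0.3984))
```

View pics/c3.png

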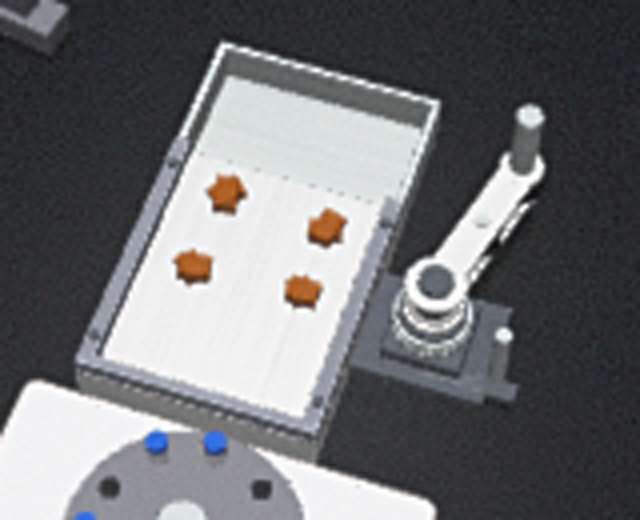

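Crop shows plate, four chips, tray and tensioner clearly. I take the station origin as about (0.5555, -0.032) with yaw 1.0°; the pin predicted from that, (0.4465, 0.107), matches the measured pin. Next is a helper that works out the rows.

```bash
cat > plan.py <<'E'
import sys
from h import *
# usage: plan.py x y z yaw [n]
def plan(x,y,z,yaw,n=None,g=-1,step=0.038,o=None):
    o=o or env.get_obs(); T=toolT(o); p=T[:3,3].copy(); Rm=T[:3,:3]
    tgt=np.array([x,y,z]); Rt=R.from_euler('xyz',[180,0,yaw],degrees=True).as_matrix()
    d=tgt-p; rv=R.from_matrix(Rm.T@Rt).as_rotvec()
    n=n or int(max(np.ceil(np.linalg.norm(d)/step),np.ceil(np.linalg.norm(rv)/0.115)))
    rows=[]
    for i in range(n):
        s=Rm.T@(tgt-p)/(n-i); w=R.from_matrix(Rm.T@Rt).as_rotvec()/(n-i)/0.5
        s=s.round(4); w=w.round(3)
        rows.append(' '.join(f'{v:g}' for v in [*s,*w,g]))
        p=p+Rm@s; Rm=Rm@R.from_rotvec(w*0.5).as_matrix()
    print(n,'; '.join(rows))
if __name__=='__main__':
    a=[float(v) for v in sys.argv[1:]]
    plan(*a[:4],n=int(a[4]) if len(a)>4 and a[4] else None,g=a[5] if len(a)>5 else -1)
    o=env.get_obs(); print(o['time_s'],o['tool_pos'].round(4),o['tool_rot'].round(2),o['force'].round(2),round(o['grip_width'],4))
E
python3 plan.py 0.4044 -0.2757 0.16 82.6
```

```text
12 0.0261 -0.0228 0.0061 -0 -0 -0.194 -1; 0.0282 -0.0202 0.0061 -0 -0 -0.194 -1; 0.0301 -0.0173 0.0061 -0 -0 -0.194 -1; 0.0316 -0.0144 0.0061 -0 -0 -0.194 -1; 0.0328 -0.0112 0.0061 -0 -0 -0.194 -1; 0.0338 -0.008 0.0061 -0 -0 -0.194 -1; 0.0344 -0.0047 0.0061 -0 -0 -0.194 -1; 0.0347 -0.0013 0.0061 -0 -0 -0.194 -1; 0.0346 0.002 0.0061 -0 -0.001 -0.194 -1; 0.0343 0.0054 0.006 -0.001 -0 -0.195 -1; 0.0336 0.0087 0.0061 -0 -0.001 -0.194 -1; 0.0326 0.0119 0.006 -0.001 -0 -0.195 -1
0.15 [ 0.1775 -0.6249  0.2327] [-1.7992e+02  1.0000e-02  1.5860e+01] [ 0.38  1.35 -0.84] 0.0868
```

Request:
servo_tool(
  moves="0.026 -0.023 0.006 0 0 -0.194 -1; 0.028 -0.020 0.006 0 0 -0.194 -1; 0.030 -0.017 0.006 0 0 -0.194 -1; 0.032 -0.014 0.006 0 0 -0.194 -1; 0.033 -0.011 0.006 0 0 -0.194 -1; 0.034 -0.008 0.006 0 0 -0.194 -1; 0.034 -0.005 0.006 0 0 -0.194 -1; 0.035 -0.001 0.006 0 0 -0.194 -1; 0.035 0.002 0.006 0 0 -0.194 -1; 0.034 0.005 0.006 0 0 -0.194 -1; 0.034 0.009 0.006 0 0 -0.194 -1; 0.033 0.012 0.006 0 0 -0.194 -1",
)

```text
time_s: 1.15
tool_pos: [0.3986, -0.2635, 0.1527]
tool_rot: [-179.6, 0.2, 84.6]
force: [0.6, 0.5, -0.3]
grip_width: 0.0869
```

```bash
python3 plan.py 0.4044 -0.2757 0.14 82.6
```

```text
1 -0.0115 0.007 0.0127 -0.013 0.006 0.07 -1
1.15 [ 0.3986 -0.2635  0.1527] [-179.62    0.18   84.62] [ 0.6   0.48 -0.28] 0.0869
```

Request:
servo_tool(
  moves="-0.011 0.007 0.012 -0.013 0 0.07 -1; 0 0 0 0 0 0 -1",
)

```text
time_s: 1.32
tool_pos: [0.4088, -0.2659, 0.1396]
tool_rot: [180.0, 0.0, 83.6]
force: [-1.3, -1.0, 0.1]
grip_width: 0.0871
```

```bash
python3 - <<'E'
from h import *
c=snap('wrist'); save(c,'pics/w1.png'); X=cloud(c); print(c['obs']['tool_pos'],c['obs']['tool_rot'])
P=X[(X[...,2]>0.055)&(X[...,2]<0.075)&(abs(X[...,0]-.404)<.08)&(abs(X[...,1]+.276)<.1)]
print(len(P)); 
if len(P): print(cv2.minAreaRect((P[:,:2]*1000).astype(np.float32)))
c=snap('top'); save(c,'pics/t1.png')
E
python3 plan.py 0.4044 -0.2757 0.046 82.6
```

```text
[ 0.40876224 -0.26592582  0.13961115] [1.79980707e+02 1.88297011e-02 8.36228621e+01]
2832
((404.2023010253906, -266.77020263671875), (60.52192306518555, 20.008499145507812), 81.16146087646484)
3 -0.0037 -0.0013 0.0318 0.001 -0 0.013 -1; -0.0038 -0.0012 0.0317 0.001 -0.001 0.012 -1; -0.0037 -0.0012 0.0318 0.001 -0 0.013 -1
1.4167 [ 0.4093 -0.265   0.1413] [ 1.7991e+02 -4.0000e-02  8.3670e+01] [ 0.12 -0.15 -0.52] 0.0872
```

View pics/w1.png

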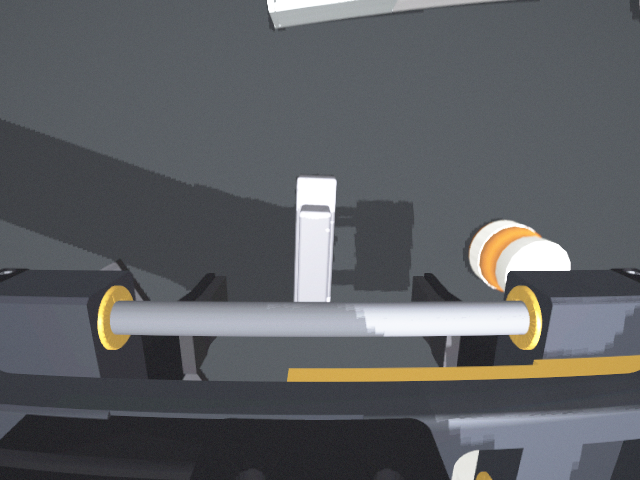

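Wrist view shows the grey block's ridge centred between the jaws (near (315,250)), with nothing in the finger paths. Descending.

Request:
servo_tool(
  moves="-0.004 -0.002 0.032 0 0 0.02 -1; -0.004 -0.002 0.032 0 0 0.02 -1; -0.004 -0.002 0.025 0 0 0.013 -1; 0 0 0.005 0 0 0 -1; 0 0 0 0 0 0 -1",
)

```text
time_s: 1.83
tool_pos: [0.4024, -0.2816, 0.0494]
tool_rot: [179.6, 0.3, 81.8]
force: [0.5, 0.4, 0.4]
grip_width: 0.087
```

```bash
python3 plan.py 0.4035 -0.276 0.046 82.2
```

```text
1 0.0057 0.0002 0.0034 0.015 0.01 -0.015 -1
1.8333 [ 0.4024 -0.2816  0.0494] [179.56   0.28  81.77] [0.47 0.38 0.36] 0.087
```

Request:
servo_tool(
  moves="0.0055 0 0.0035 0.015 0.01 -0.015 -1; 0 0 0 0 0 0 1; 0 0 0 0 0 0 1; 0 0 0 0 0 0 1; 0 0 0 0 0 0 1; 0 0 0 0 0 0 1; 0 0 0 0 0 0 1; 0 0 0 0 0 0 1; 0 0 0 0 0 0 1",
  squeeze=40,
)

```text
time_s: 2.58
tool_pos: [0.4073, -0.2787, 0.0533]
tool_rot: [179.5, 0.3, 82.2]
force: [-0.4, 0.1, -0.3]
grip_width: 0.0416
```

```bash
python3 plan.py 0.4035 -0.276 0.15 82.2
```

```text
3 0.0005 -0.0011 -0.0322 0.006 0.004 0 -1; 0.0006 -0.0012 -0.0323 0.006 0.004 0 -1; 0.0007 -0.0013 -0.0322 0.005 0.003 0 -1
2.5833 [ 0.4073 -0.2787  0.0533] [179.51   0.32  82.21] [-0.36  0.07 -0.28] 0.0416
```

Request:
servo_tool(
  moves="0 -0.003 0.003 0 0 0 1; 0 0 0.003 0 0 0 1; 0 0 0 0 0 0 1; 0 0 0 0 0 0 1; 0 0 0 0 0 0 1",
)

```text
time_s: 3.0
tool_pos: [0.4038, -0.2783, 0.0468]
tool_rot: [179.5, 0.3, 82.2]
force: [-0.4, 0.1, 1.1]
grip_width: 0.0196
```

```bash
python3 plan.py 0.4035 -0.276 0.15 82.2
```

```text
3 0.0006 0.0001 -0.0344 0.005 0.004 0 -1; 0.0006 -0 -0.0344 0.006 0.004 0 -1; 0.0007 -0.0002 -0.0345 0.005 0.003 0 -1
3.0 [ 0.4038 -0.2783  0.0468] [179.53   0.32  82.2 ] [-0.4   0.14  1.11] 0.0196
```

Request:
servo_tool(
  moves="0 0 0 0 0 0 1; 0 0 0 0 0 0 1; 0 0 0 0 0 0 1",
)

```text
time_s: 3.25
tool_pos: [0.4038, -0.2783, 0.0468]
tool_rot: [179.5, 0.3, 82.2]
force: [0.7, -0.0, 1.6]
grip_width: 0.0197
```

Run:
```python
from h import *
for i in range(4):
    o=env.get_obs(); print(o['time_s'],(o['tool_pos']*1000).round(1),o['tool_rot'].round(2),o['force'].round(2),o['grip_width']); env.read_camera('top')
```

```text
3.25 [ 403.8 -278.3   46.8] [179.54   0.32  82.2 ] [ 0.71 -0.04  1.56] 0.019735169032863743
3.3 [ 403.8 -278.3   46.8] [179.54   0.31  82.2 ] [-0.43 -0.39  1.43] 0.019573231908011426
3.35 [ 403.8 -278.3   46.8] [179.54   0.32  82.21] [-0.92 -0.57  0.76] 0.019498074538549577
3.4 [ 403.8 -278.3   46.8] [179.54   0.32  82.21] [0.27 0.29 0.64] 0.0198172255062441
```

```bash
sed -i "s/\[180,0,yaw\]/[ROLL,PITCH,yaw]/; s/^import sys/import sys\nROLL,PITCH=179.54,0.32/" plan.py
python3 - <<'E'
from plan import *
o=env.get_obs()
plan(0.404,-0.278,0.14,82.2,n=3,g=1)
o['tool_pos']=np.array([0.404,-0.278,0.14])
plan(0.6105,-0.033,0.14,91,g=1,o=o,step=0.032)
E
```

```text
3 -0 0.0003 -0.0311 -0 -0 0 1; -0.0001 0.0003 -0.0311 -0 -0 0 1; -0 0.0003 -0.031 -0 -0 0 1
11 0.0246 0.0156 -0 -0 0 -0.028 1; 0.0244 0.0159 -0 -0 0 -0.028 1; 0.0242 0.0163 -0 -0 0 -0.028 1; 0.0239 0.0166 -0 -0 0 -0.028 1; 0.0237 0.0169 -0 -0 0 -0.028 1; 0.0235 0.0173 -0 -0 0 -0.028 1; 0.0232 0.0176 -0 -0 0 -0.028 1; 0.023 0.0179 -0 -0 0.001 -0.028 1; 0.0227 0.0182 -0 -0.001 0 -0.028 1; 0.0225 0.0185 -0 -0 0.001 -0.028 1; 0.0222 0.0189 -0.0001 -0.001 0 -0.027 1
```

Request:
servo_tool(
  moves="0 0 -0.015 0 0 0 1; 0 0 -0.03 0 0 0 1; 0 0 -0.03 0 0 0 1; 0 0 -0.02 0 0 0 1; 0.015 0.01 0 0 0 -0.02 1; 0.024 0.016 0 0 0 -0.028 1; 0.024 0.016 0 0 0 -0.028 1; 0.024 0.017 0 0 0 -0.028 1; 0.024 0.017 0 0 0 -0.028 1; 0.023 0.017 0 0 0 -0.028 1; 0.023 0.018 0 0 0 -0.028 1; 0.023 0.018 0 0 0 -0.028 1; 0.023 0.018 0 0 0 -0.028 1; 0.022 0.018 0 0 0 -0.028 1; 0.015 0.012 0 0 0 -0.02 1; 0 0 0 0 0 0 1",
)

```text
time_s: 4.78
tool_pos: [0.5961, -0.0404, 0.1342]
tool_rot: [-179.5, -0.2, 90.4]
force: [-0.8, -0.1, -1.8]
grip_width: 0.0196
```

Run:
```python
from plan import *
plan(0.6105,-0.033,0.10,91,g=1)
c=snap('top'); save(c,'pics/t2.png'); s=snap('scene'); save(s,'pics/s2.png'); w=snap('wrist'); save(w,'pics/w2.png')
o=env.get_obs(); print(o['tool_pos'],o['tool_rot'],o['force'],o['grip_width'])
```

```text
1 0.0072 0.0147 0.0341 -0.032 -0.018 -0.022 1
[ 0.59360842 -0.04635183  0.13396856] [-1.79375507e+02  7.48357164e-02  9.00148769e+01] [-0.03954799  0.1298559  -2.42441991] 0.0197041781591516
```

View pics/s2.png

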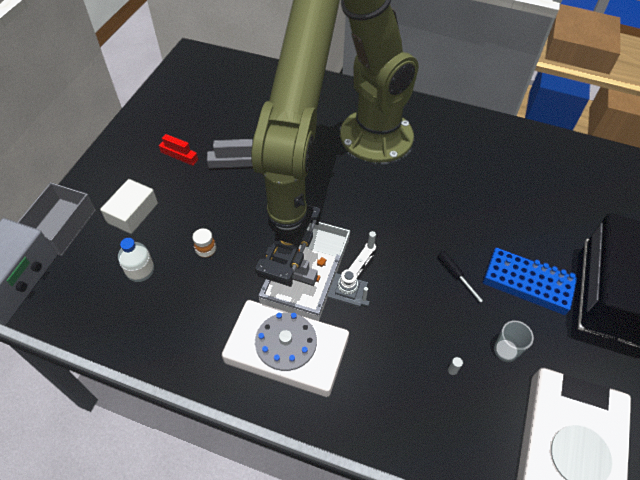

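View pics/w2.png

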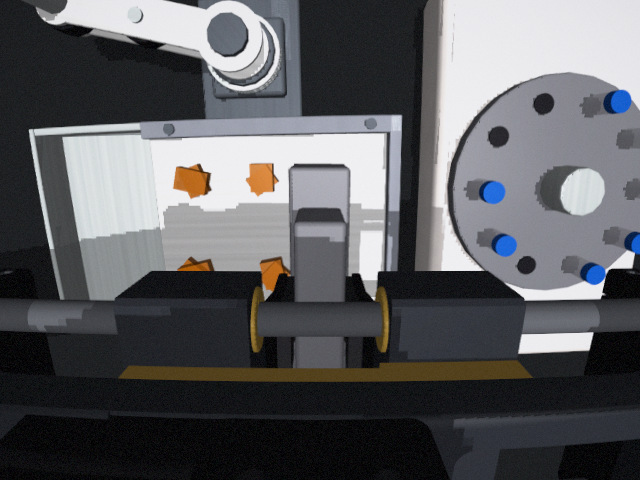

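Wrist view: block held between the jaws (end at about (320,175)), the left fence at row ~128, the far fence at column ~393, and chips to its left. I'll measure the block end and the fence in the same frame.

Run:
```python
from plan import *
w=snap('wrist'); o=w['obs']; X=cloud(w); save(w,'pics/w3.png'); print(o['tool_pos'],o['tool_rot'])
Ti=np.linalg.inv(toolT(o)); Y=X@Ti[:3,:3].T+Ti[:3,3]   # tool frame
# scraper block in tool frame: z about 46.8-30=16.8mm ahead of TCP
m=(abs(Y[...,2]-0.0168)<0.006)&(abs(Y[...,1])<0.03)&(Y[...,0]>0.02)&(Y[...,0]<0.09)
q=Y[m]; print('block top',len(q),'x max',np.percentile(q[:,0],[90,99,100]),'y',q[:,1].min(),q[:,1].max(),'z',np.median(q[:,2]))
print(cv2.minAreaRect((q[:,:2]*1000).astype(np.float32)))
m=(abs(Y[...,2]+0.0172)<0.004)&(abs(Y[...,1])<0.03)&(Y[...,0]>0.0)&(Y[...,0]<0.09)
q=Y[m]; print('ridge top',len(q),q[:,0].max() if len(q) else 0, np.median(q[:,2]) if len(q) else 0, q[:,1].min() if len(q) else 0,q[:,1].max() if len(q) else 0)
# fence in world
for lo,hi in [(0.45,.48),(0.48,.5),(0.5,.52),(0.52,0.54),(0.54,.56),(0.56,0.58),(0.61,.63)]:
    f=X[(abs(X[...,2]-0.040)<0.004)&(X[...,0]>lo)&(X[...,0]<hi)&(X[...,1]>0.02)&(X[...,1]<.06)]
    if len(f): print('fence',lo,np.percentile(f[:,1],[0,2,50,98]).round(4),f[:,2].mean())
f=X[(abs(X[...,2]-0.040)<0.003)&(X[...,0]>0.62)&(X[...,0]<0.67)&(X[...,1]>-0.02)&(X[...,1]<.03)]
if len(f): print('far fence',np.percentile(f[:,0],[0,2,98,100]))
hsv=cv2.cvtColor(w['img'],cv2.COLOR_RGB2HSV)
am=((hsv[...,1]>120)&(hsv[...,0]<20)&(X[...,2]>.026)&(X[...,2]<.05)).astype(np.uint8)
n,l,s,ce=cv2.connectedComponentsWithStats(am)
for i in range(1,n):
    if s[i,4]>60: print('chip',ce[i].round(1),s[i,4],np.nanmean(X[l==i],0).round(4),np.nanmax(X[l==i],0).round(4))
```

```text
[ 0.59360842 -0.04635183  0.13396856] [-1.79375507e+02  7.48357164e-02  9.00148769e+01]
block top 2988 x max [0.05753341 0.05955101 0.05966101] y -0.014650718899169357 0.01347309661177809 z 0.016819032276869296
((39.934444427490234, -0.5662393569946289), (28.134729385375977, 39.466854095458984), 89.83364868164062)
ridge top 4617 0.04151640216820944 -0.017080020362611692 -0.021498104799803963 0.02009347302960751
fence 0.45 [0.0298 0.0303 0.0354 0.0405] 0.03973902959118239
fence 0.48 [0.0302 0.0304 0.0356 0.041 ] 0.04029952824903009
fence 0.5 [0.0305 0.0309 0.036  0.0414] 0.03982949872182827
fence 0.52 [0.0308 0.0308 0.0365 0.042 ] 0.03993387878173571
fence 0.54 [0.0317 0.0318 0.0373 0.0595] 0.039796412850207706
fence 0.56 [0.0318 0.0322 0.0372 0.0427] 0.03989623309769192
fence 0.61 [0.0328 0.0334 0.0383 0.0433] 0.040251401307468127
far fence [0.63693764 0.63729285 0.66635109 0.66723077]
chip [261.5 175. ] 705 [0.5535 0.0034 0.0368] [0.5639 0.0127 0.039 ]
chip [192.1 177.4] 883 [0.5064 0.0021 0.0365] [0.5173 0.0123 0.039 ]
chip [196.5 264.3] 425 [ 0.5041 -0.0595  0.0355] [ 0.5149 -0.0535  0.0387]
chip [272.9 269.2] 592 [ 0.5591 -0.0626  0.0364] [ 0.5705 -0.0527  0.0385]
```

Run:
```python
from plan import *
plan(0.6102,-0.0327,0.10,91.1,g=1,n=3)
```

```text
3 0.0049 0.0057 0.0113 -0.013 -0.002 -0.014 1; 0.0049 0.0056 0.0114 -0.012 -0.003 -0.014 1; 0.0049 0.0056 0.0114 -0.013 -0.002 -0.013 1
```

Request:
servo_tool(
  moves="0.005 0.0055 0.011 -0.013 -0.002 -0.014 1; 0.005 0.0055 0.011 -0.013 -0.002 -0.014 1; 0.005 0.0055 0.011 -0.013 -0.002 -0.014 1; 0 0 0 0 0 0 1; 0 0 0 0 0 0 1",
)

```text
time_s: 5.4
tool_pos: [0.609, -0.0374, 0.0964]
tool_rot: [179.5, 0.5, 90.8]
force: [-0.7, 0.1, -2.1]
grip_width: 0.0198
```

```bash
python3 plan.py 0.6102 -0.0327 0.095 91.1 1 1
```

```text
1 0.0047 0.0012 0.0014 0.001 0.006 -0.012 1
5.4 [ 0.609  -0.0374  0.0964] [179.51   0.5   90.76] [-0.7   0.1  -2.07] 0.0198
```

Request:
servo_tool(
  moves="0.0047 0.001 0 0 0.005 -0.01 1; 0 0 0 0 0 0 1; 0 0 0 0 0 0 1",
)

```text
time_s: 5.65
tool_pos: [0.6094, -0.0324, 0.0956]
tool_rot: [179.6, 0.3, 91.1]
force: [-0.5, -0.4, -1.6]
grip_width: 0.0199
```

```bash
python3 plan.py 0.6102 -0.0327 0.0755 91.1 2 1
```

```text
2 -0.0001 0.0003 0.0101 -0.001 0 -0.001 1; -0.0001 0.0003 0.01 -0.002 0 -0 1
5.65 [ 0.6094 -0.0324  0.0956] [179.62   0.33  91.06] [-0.54 -0.4  -1.6 ] 0.0199
```

Aligned within 1 mm; descend to about 1 mm above the plate.

Request:
servo_tool(
  moves="0 0 0.01 0 0 0 1; 0 0 0.008 0 0 0 1; 0 0 0.001 0 0 0 1; 0 0 0 0 0 0 1",
)

```text
time_s: 5.98
tool_pos: [0.6102, -0.0329, 0.0758]
tool_rot: [179.5, 0.4, 91.0]
force: [-0.5, -1.1, -2.2]
grip_width: 0.0194
```

```bash
python3 plan.py 0.6102 -0.0327 0.0755 91.1 2 1;python3 - <<'E'
from h import *
w=snap('wrist'); save(w,'pics/w4.png')
E
```

```text
2 0.0001 -0 0.0001 0.001 0.001 -0.001 1; 0.0001 -0 0.0002 0 0.001 -0.001 1
5.9833 [ 0.6102 -0.0329  0.0758] [179.5    0.37  91.05] [-0.47 -1.1  -2.2 ] 0.0194
```

View pics/w4.png

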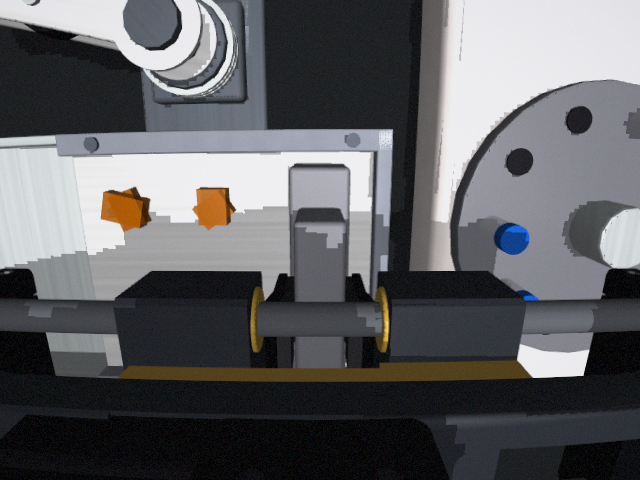

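Block end (320,165) lies inside both fences, with chips ahead of it on the left. Pushing toward the tray (tool -y), slowly.

Request:
servo_tool(
  moves="0 -0.005 0 0 0 0 1; 0 -0.01 0 0 0 0 1; 0 -0.01 0 0 0 0 1; 0 -0.01 0 0 0 0 1; 0 -0.01 0 0 0 0 1; 0 -0.01 0 0 0 0 1; 0 -0.01 0 0 0 0 1",
)

```text
time_s: 6.62
tool_pos: [0.5397, -0.0339, 0.0758]
tool_rot: [179.4, 0.4, 91.0]
force: [-0.1, 1.1, -2.5]
grip_width: 0.0198
```

```bash
python3 plan.py 0.4652 -0.0351 0.0758 91.1 9 1
```

```text
9 0 -0.0083 -0.0001 0 0 -0 1; 0 -0.0083 -0.0001 0 0 -0 1; 0 -0.0083 -0.0001 0 0 -0 1; 0 -0.0083 -0.0001 0.001 0 -0 1; 0 -0.0083 -0.0001 0 0.001 -0 1; 0 -0.0082 -0.0001 0.001 0 -0 1; 0.0001 -0.0083 -0 0 0.001 -0.001 1; 0 -0.0082 -0.0001 0.001 0 -0 1; 0.0001 -0.0083 -0 0 0.001 -0.001 1
6.6167 [ 0.5397 -0.0339  0.0758] [179.44   0.4   91.04] [-0.14  1.1  -2.5 ] 0.0198
```

Request:
servo_tool(
  moves="0 -0.008 0 0 0 0 1; 0 -0.008 0 0 0 0 1; 0 -0.008 0 0 0 0 1; 0 -0.008 0 0 0 0 1; 0 -0.008 0 0 0 0 1; 0 -0.008 0 0 0 0 1; 0 -0.008 0 0 0 0 1; 0 -0.008 0 0 0 0 1; 0 -0.007 0 0 0 0 1; 0 0 0 0 0 0 1; 0 0 0 0 0 0 1",
)

```text
time_s: 7.53
tool_pos: [0.4574, -0.036, 0.0757]
tool_rot: [179.5, 0.6, 91.0]
force: [-0.1, -1.4, -1.9]
grip_width: 0.0199
```

```bash
cat > look.py <<'E'
import sys
from plan import *
tag=sys.argv[1]
for n in sys.argv[2:]:
    c=snap(n); save(c,f'pics/{n}_{tag}.png')
    if n!='wrist': 
        box={'top':(150,290,230,380),'scene':(205,335,240,400)}[n]
        cv2.imwrite(f'pics/{n}_{tag}_c.png',cv2.resize(c['img'][box[0]:box[1],box[2]:box[3],::-1],None,fx=4,fy=4,interpolation=cv2.INTER_CUBIC))
    X=cloud(c); a=np.deg2rad(1.1)
    hsv=cv2.cvtColor(c['img'],cv2.COLOR_RGB2HSV)
    am=((hsv[...,1]>80)&(hsv[...,0]<25)&(X[...,0]>.36)&(X[...,0]<.66)&(X[...,1]>-.15)&(X[...,1]<.08)&(X[...,2]<.06)).astype(np.uint8)
    nn,l,s,ce=cv2.connectedComponentsWithStats(am)
    for i in range(1,nn):
        if s[i,4]>12:
            p=np.nanmean(X[l==i],0); d=p[:2]-[.5552,-.0322]
            print(n,'chip',ce[i].round(0),s[i,4],'station',(np.array([d[0]*np.cos(a)+d[1]*np.sin(a),-d[0]*np.sin(a)+d[1]*np.cos(a),p[2]])*1000).round(0))
o=env.get_obs(); print(o['time_s'],o['tool_pos'].round(4),o['tool_rot'].round(2),o['force'].round(1),o['grip_width'])
E
python3 look.py 5 top scene wrist
```

```text
scene chip [323. 251.] 23 station [-91.  27.  18.]
wrist chip [281. 217.] 570 station [-120.   26.   13.]
7.6833 [ 0.4579 -0.0357  0.0757] [179.46   0.61  91.04] [-0.3  0.  -2.3] 0.019856813593632207
```

View pics/scene_5_c.png

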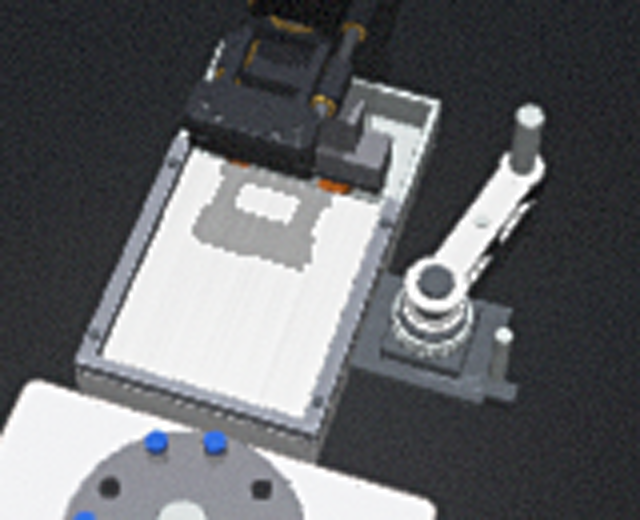

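View pics/wrist_5.png

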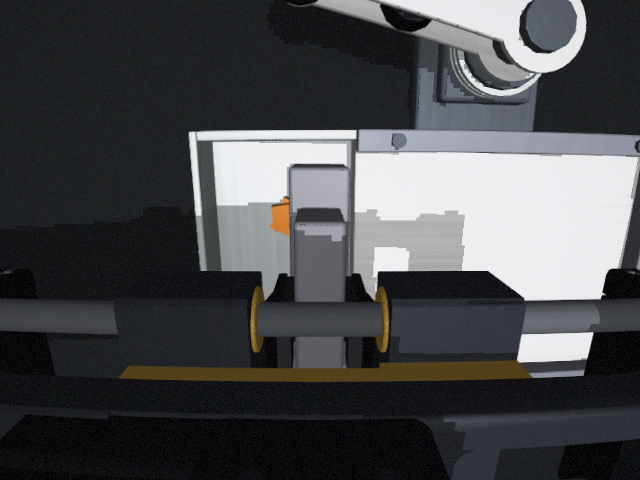

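Scene shows the scraper past the plate edge, the plate empty, and orange just below the edge at crop (335,185). Lift and inspect.

Request:
servo_tool(
  moves="0 0 -0.02 0 0 0 1; 0 0 -0.03 0 0 0 1; 0 0 -0.03 0 0 0 1; -0.02 0.005 -0.01 0 0 0 1; -0.035 0 0 0 0 0 1; -0.035 0 0 0 0 0 1; -0.035 0 0 0 0 0 1; -0.035 0 0 0 0 0 1; -0.025 0 0 0 0 0 1; 0 0 0 0 0 0 1",
)

```text
time_s: 8.52
tool_pos: [0.4724, -0.225, 0.1727]
tool_rot: [179.1, 0.6, 91.7]
force: [0.1, -0.8, -1.6]
grip_width: 0.0198
```

```bash
python3 look.py 6 top scene
```

```text
top chip [314. 242.] 88 station [-103.   27.   16.]
top chip [342. 242.] 95 station [-102.  -44.   17.]
scene chip [298. 241.] 94 station [-102.  -43.   17.]
scene chip [325. 247.] 82 station [-106.   28.   16.]
8.6167 [ 0.4729 -0.2195  0.1725] [179.17   0.41  91.98] [ 0.   0.3 -3.2] 0.019514529406163494
```

View pics/scene_6_c.png

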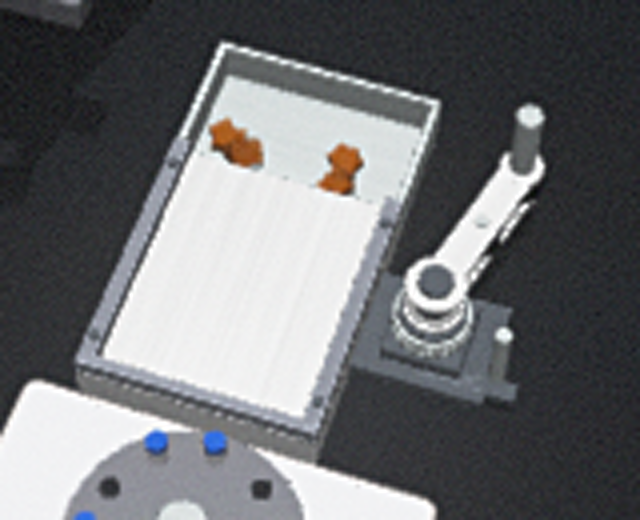

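View pics/top_6_c.png

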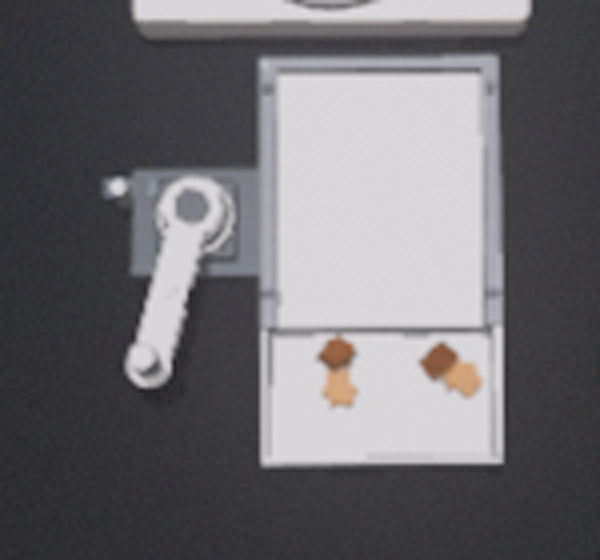

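All four chips lie in the tray; the two nearest the edge (crop (337,352) and (440,360)) are tilted. I'll check their heights.

Run:
```python
from plan import *
a=np.deg2rad(1.1)
for n in ['top','scene']:
    c=snap(n); X=cloud(c); hsv=cv2.cvtColor(c['img'],cv2.COLOR_RGB2HSV)
    am=((hsv[...,1]>80)&(hsv[...,0]<25)&(X[...,0]>.36)&(X[...,0]<.66)&(X[...,1]>-.15)&(X[...,1]<.08)&(X[...,2]<.06))
    d=X[am][:,:2]-[.5552,-.0322]; S=np.c_[d[:,0]*np.cos(a)+d[:,1]*np.sin(a),-d[:,0]*np.sin(a)+d[:,1]*np.cos(a),X[am][:,2]]*1000
    for s in (1,-1):
        q=S[s*S[:,1]>0]; near=q[q[:,0]>-97]; far=q[q[:,0]<=-97]
        print(n,s,'near',near.min(0).round(),near.max(0).round(),near.mean(0).round(1),'far',far.mean(0).round(1),far.max(0).round())
plan(0.405,-0.276,0.14,82.2,g=1)
```

```text
top 1 near [-97.  19.   9.] [-83.  37.  27.] [-90.3  27.6  17.3] far [-110.9   26.6   14.8] [-97.  34.  23.]
top -1 near [-97. -46.   9.] [-86. -26.  32.] [-92.7 -37.   17. ] far [-105.1  -46.    16.8] [-97. -28.  27.]
scene 1 near [-97.  19.  14.] [-87.  37.  24.] [-92.5  28.5  18.9] far [-113.5   27.2   15.4] [-98.  37.  24.]
scene -1 near [-97. -48.   5.] [-88. -26.  24.] [-93.2 -36.8  17.6] far [-105.7  -45.1   16.2] [-97. -24.  26.]
3 -0.0188 -0.0237 0.0107 0.005 -0 0.117 1; -0.0202 -0.0225 0.0107 0.005 -0.001 0.117 1; -0.0214 -0.0212 0.0108 0.005 -0 0.117 1
```

All chip surfaces are ≤~27 mm and their centres about 15 mm, so step 1 is met. Setting the scraper down at its original spot.

Request:
servo_tool(
  moves="-0.018 -0.022 0.011 0.005 0 0.11 1; -0.02 -0.022 0.011 0.005 0 0.11 1; -0.02 -0.02 0.011 0.005 0 0.1 1; 0 0 0.02 0 0 0 1; 0 0 0.02 0 0 0 1; 0 0 0.01 0 0 0 1; 0 0 0 0 0 0 1; 0 0 0 0 0 0 1",
)

```text
time_s: 9.38
tool_pos: [0.414, -0.2623, 0.0881]
tool_rot: [179.3, 0.2, 84.1]
force: [1.7, -0.1, -2.2]
grip_width: 0.0197
```

```bash
python3 plan.py 0.405 -0.276 0.0485 82.2 3 1
```

```text
3 -0.0048 -0.0027 0.0132 0.003 -0.001 0.022 1; -0.0048 -0.0026 0.0132 0.004 -0.002 0.022 1; -0.0049 -0.0025 0.0132 0.003 -0.001 0.022 1
9.3833 [ 0.414  -0.2623  0.0881] [179.26   0.22  84.09] [ 1.71 -0.08 -2.2 ] 0.0197
```

Request:
servo_tool(
  moves="0 0 0.013 0.004 -0.002 0 1; 0 0 0.013 0.004 -0.002 0 1; 0 0 0.01 0.002 -0.001 0 1; 0 0 0 0 0 0 1; 0 0 0 0 0 0 1; 0 0 0 0 0 0 1",
)

```text
time_s: 9.88
tool_pos: [0.4197, -0.2606, 0.0531]
tool_rot: [179.2, 0.5, 84.5]
force: [0.5, -1.3, -2.4]
grip_width: 0.0199
```

```bash
python3 plan.py 0.414 -0.2623 0.0472 84 3 1
```

```text
3 -0.0007 -0.0019 0.0019 0.004 0.002 0.006 1; -0.0007 -0.0018 0.002 0.004 0.002 0.006 1; -0.0008 -0.0019 0.002 0.004 0.002 0.005 1
9.8833 [ 0.4197 -0.2606  0.0531] [179.19   0.51  84.49] [ 0.54 -1.3  -2.37] 0.0199
```

Request:
servo_tool(
  moves="0 0 0.003 0.006 0 0 1; 0 0 0.003 0.004 0 0 1; 0 0 0.001 0 0 0 1; 0 0 0 0 0 0 1; 0 0 0 0 0 0 1",
)

```text
time_s: 10.3
tool_pos: [0.4212, -0.2617, 0.0473]
tool_rot: [179.3, 0.6, 84.5]
force: [0.1, 0.1, -2.7]
grip_width: 0.0196
```

```bash
python3 plan.py 0.414 -0.2623 0.0472 84 3 1
```

```text
3 -0.0004 -0.0024 0 0.002 0.003 0.005 1; -0.0004 -0.0023 0 0.003 0.004 0.006 1; -0.0005 -0.0024 0 0.002 0.003 0.005 1
10.3 [ 0.4212 -0.2617  0.0473] [179.33   0.62  84.46] [ 0.05  0.09 -2.67] 0.0196
```

Request:
servo_tool(
  moves="0 0 0.001 0.003 0 0 1; 0 0 0 0 0 0 1; 0 0 0 0 0 0 1",
)

```text
time_s: 10.55
tool_pos: [0.4214, -0.262, 0.0471]
tool_rot: [179.4, 0.6, 84.4]
force: [0.5, -0.0, -1.9]
grip_width: 0.0196
```

Request:
servo_tool(
  moves="0 0 0.0015 0 0 0 1; 0 0 0.0005 0 0 0 1",
)

```text
time_s: 10.72
tool_pos: [0.4216, -0.2623, 0.0468]
tool_rot: [179.4, 0.7, 84.4]
force: [-2.2, 0.7, 1.8]
grip_width: 0.0197
```

Contact (force z rose from -2 to +1.8). Release.

Request:
servo_tool(
  moves="0 0 0 0 0 0 0.5; 0 0 0 0 0 0 0; 0 0 0 0 0 0 -0.3; 0 0 0 0 0 0 -0.3; 0 0 0 0 0 0 -0.3; 0 0 0 0 0 0 -0.3",
)

```text
time_s: 11.22
tool_pos: [0.4232, -0.2634, 0.0476]
tool_rot: [179.2, 0.8, 84.4]
force: [-0.6, 0.6, -0.3]
grip_width: 0.0472
```

```bash
python3 plan.py 0.4215 -0.262 0.16 84 4 -0.3
```

```text
4 -0.0001 -0.0001 -0.0281 0.003 0.004 0.004 -0.3; -0 -0.0001 -0.0281 0.003 0.004 0.004 -0.3; -0 -0.0001 -0.0281 0.003 0.004 0.003 -0.3; 0 -0.0002 -0.0281 0.003 0.005 0.004 -0.3
11.2167 [ 0.4232 -0.2634  0.0476] [179.2    0.8   84.42] [-0.56  0.6  -0.32] 0.0472
```

Request:
servo_tool(
  moves="0 0 -0.015 0 0 0 -0.3; 0 0 -0.03 0.003 0.004 0 -0.3; 0 0 -0.035 0.003 0.004 0 -0.3; 0 0 -0.035 0.003 0.004 0 -0.3; 0 0 -0.035 0 0 0 -0.6; 0 0 0 0 0 0 -0.6",
)

```text
time_s: 11.72
tool_pos: [0.4195, -0.2599, 0.2006]
tool_rot: [179.8, 0.1, 84.5]
force: [0.9, -0.7, -0.3]
grip_width: 0.0636
```

```bash
python3 look.py 7 top scene
python3 - <<'E'
from plan import *
import plan as p
p.ROLL,p.PITCH=180,0
X=np.load('top0X.npy'); print('stop post',X[190:203,254:266,2].max(),X[196,259])
t=snap('top'); Y=cloud(t)
m=(Y[...,2]>0.02)&(Y[...,2]<0.08)&(abs(Y[...,0]-.42)<.07)&(abs(Y[...,1]+.262)<.09); q=Y[m]; print('scraper',len(q),cv2.minAreaRect((q[:,:2]*1000).astype(np.float32)),np.percentile(q[:,2],[5,95]))
p.plan(0.447,0.1065,0.18,166,g=-0.6)
E
```

```text
top chip [314. 242.] 88 station [-103.   27.   15.]
top chip [342. 242.] 95 station [-102.  -44.   17.]
scene chip [298. 241.] 93 station [-102.  -43.   17.]
scene chip [325. 247.] 80 station [-105.   28.   17.]
11.8167 [ 0.4169 -0.2586  0.1953] [-1.7977e+02 -7.0000e-02  8.4480e+01] [0.3 0.1 0.2] 0.06718518773706725
stop post nan [0.56094209 0.12974115 0.05507315]
scraper 281 ((424.5886535644531, -233.4633026123047), (65.22941589355469, 28.67378807067871), 84.98726654052734) [0.02527962 0.06821503]
13 0.0281 -0.0003 0.0011 -0.001 -0.001 -0.219 -0.6; 0.028 0.0028 0.0011 -0 -0.001 -0.219 -0.6; 0.0275 0.0058 0.0011 -0.001 -0.001 -0.219 -0.6; 0.0267 0.0088 0.0011 -0 -0.001 -0.219 -0.6; 0.0256 0.0117 0.0011 -0.001 -0.001 -0.219 -0.6; 0.0242 0.0144 0.0011 -0 -0.001 -0.219 -0.6; 0.0225 0.0169 0.0011 -0.001 -0.001 -0.219 -0.6; 0.0205 0.0193 0.0011 -0 -0.001 -0.219 -0.6; 0.0183 0.0214 0.001 -0 -0.001 -0.219 -0.6; 0.0158 0.0233 0.001 -0.001 -0.001 -0.219 -0.6; 0.0132 0.0249 0.0011 -0 -0.001 -0.218 -0.6; 0.0104 0.0262 0.001 -0.001 -0.002 -0.219 -0.6; 0.0074 0.0271 0.0011 -0 -0.001 -0.218 -0.6
```

View pics/scene_7.png

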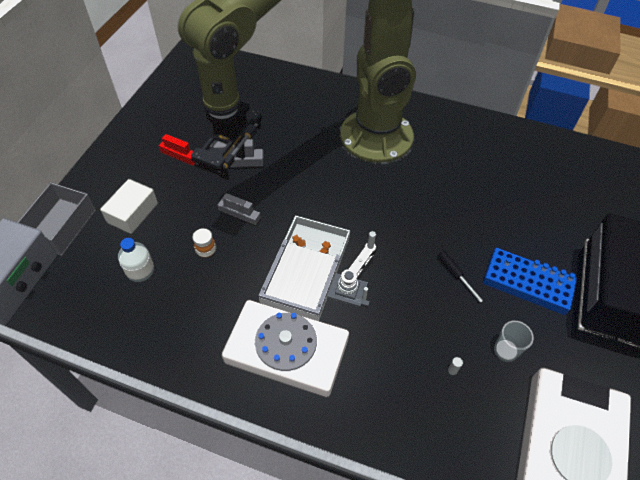

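Scraper stands on the bench at (240,208), released and clear of the deck; chips are still in the tray. Going to the pin now.

Request:
servo_tool(
  moves="0.028 0 0.001 0 0 -0.219 -0.6; 0.028 0.003 0.001 0 0 -0.219 -0.6; 0.028 0.006 0.001 0 0 -0.219 -0.6; 0.027 0.009 0.001 0 0 -0.219 -0.6; 0.026 0.012 0.001 0 0 -0.219 -0.6; 0.024 0.014 0.001 0 0 -0.219 -0.6; 0.022 0.017 0.001 0 0 -0.219 -0.6; 0.02 0.019 0.001 0 0 -0.219 -0.6; 0.018 0.021 0.001 0 0 -0.219 -0.6; 0.016 0.023 0.001 0 0 -0.219 -0.6; 0.013 0.025 0.001 0 0 -0.219 -0.6; 0.01 0.025 0.001 0 0 -0.21 -0.6; 0.005 0.015 0 0 0 -0.1 -0.6; 0 0 0 0 0 0 -0.6; 0 0 0 0 0 0 -0.6",
)

```text
time_s: 13.12
tool_pos: [0.4199, 0.1077, 0.158]
tool_rot: [179.8, -2.9, 165.9]
force: [-0.5, -0.1, -0.0]
grip_width: 0.0694
```

```bash
sed -i 's/^ROLL,PITCH=.*/ROLL,PITCH=180,0/' plan.py; python3 plan.py 0.447 0.1065 0.15 166 2 -0.6
python3 - <<'E'
from h import *
w=snap('wrist'); save(w,'pics/w8.png'); X=cloud(w); o=w['obs']
q=X[(X[...,2]>.115)&(X[...,2]<.13)&(abs(X[...,0]-.447)<.03)&(abs(X[...,1]-.107)<.03)]
print(len(q), q.mean(0) if len(q) else '', q.min(0) if len(q) else '', q.max(0) if len(q) else '')
E
```

```text
2 -0.0135 0.0027 0.0034 0.004 -0.051 -0.003 -0.6; -0.0133 0.0027 0.0036 0.005 -0.051 -0.002 -0.6
13.1167 [0.4199 0.1077 0.158 ] [179.76  -2.91 165.86] [-0.46 -0.07 -0.05] 0.0694
86 [0.45216118 0.10472947 0.12494079] [0.44961656 0.09971025 0.12348975] [0.45460562 0.1102868  0.12648279]
```

View pics/w8.png

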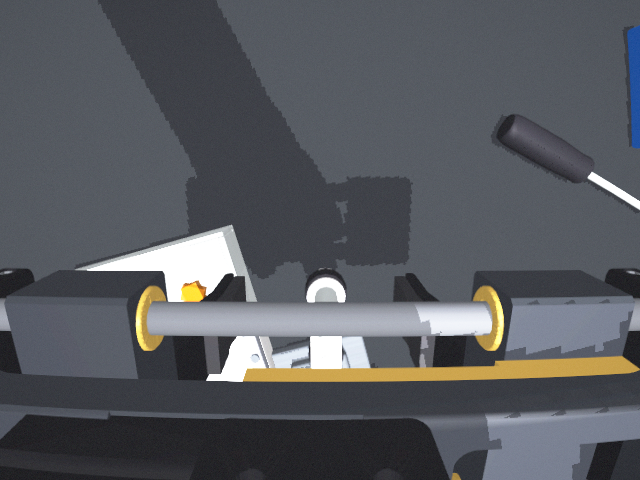

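Wrist view: the pin at about (325,285) is centred between the jaws. Aligning above it.

Request:
servo_tool(
  moves="-0.0135 0.0027 0 0.004 -0.051 0 -0.6; -0.0135 0.0027 0 0.004 -0.051 0 -0.6; 0 0 0 0 0 0 -0.6; 0 0 0 0 0 0 -0.6",
)

```text
time_s: 13.5
tool_pos: [0.4473, 0.0989, 0.1549]
tool_rot: [-179.8, -0.1, 165.0]
force: [0.3, 0.4, -1.1]
grip_width: 0.0694
```

```bash
python3 plan.py 0.447 0.1065 0.095 166 3 -0.6
```

```text
3 0.0007 0.0025 0.02 -0.002 -0.001 -0.012 -0.6; 0.0007 0.0025 0.02 -0.002 -0.002 -0.012 -0.6; 0.0007 0.0024 0.0199 -0.003 -0.001 -0.011 -0.6
13.5 [0.4473 0.0989 0.1549] [-1.7981e+02 -1.2000e-01  1.6499e+02] [ 0.32  0.44 -1.1 ] 0.0694
```

Request:
servo_tool(
  moves="0.0007 0.004 0.018 -0.002 0 -0.012 -0.6; 0.0007 0.0025 0.02 -0.002 0 -0.012 -0.6; 0.0007 0.001 0.018 -0.002 0 -0.01 -0.6; 0 0 0 0 0 0 -0.6; 0 0 0 0 0 0 -0.6",
)

```text
time_s: 13.92
tool_pos: [0.4463, 0.1003, 0.0974]
tool_rot: [-179.8, -0.3, 165.2]
force: [0.3, 0.3, 0.5]
grip_width: 0.0698
```

```bash
python3 plan.py 0.447 0.1065 0.095 166 1 -0.6;  python3 look.py 9 scene wrist
```

```text
1 0.0009 0.0062 0.0024 -0.007 -0.009 -0.027 -0.6
13.9167 [0.4463 0.1003 0.0974] [-179.81   -0.26  165.22] [0.3  0.32 0.47] 0.0698
scene chip [298. 241.] 93 station [-101.  -43.   17.]
scene chip [325. 247.] 80 station [-106.   28.   16.]
wrist chip [172. 282.] 550 station [-114.   31.   12.]
14.0167 [0.4467 0.1003 0.098 ] [-179.81   -0.18  165.22] [0.8 0.5 0.1] 0.06978668930397428
```

View pics/scene_9_c.png

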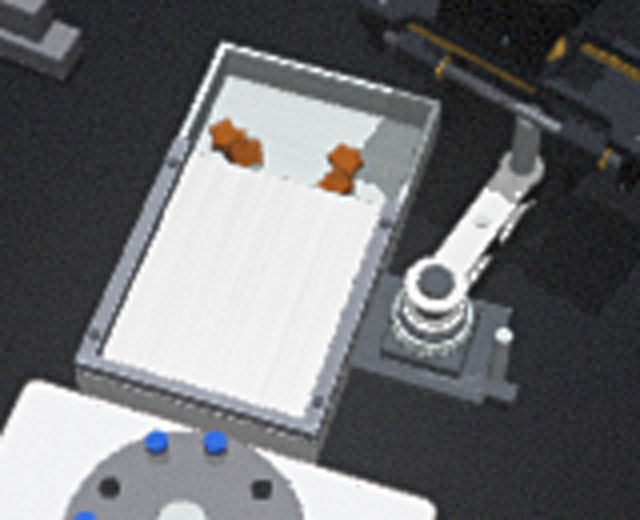

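Pin stands between the open fingers (crop (525,130)). Centre, then close.

Request:
servo_tool(
  moves="0.001 0.006 0.001 -0.007 -0.005 -0.02 -0.6; 0 0 0 0 0 0 0.3; 0 0 0 0 0 0 1; 0 0 0 0 0 0 1; 0 0 0 0 0 0 1; 0 0 0 0 0 0 1; 0 0 0 0 0 0 1; 0 0 0 0 0 0 1; 0 0 0 0 0 0 1; 0 0 0 0 0 0 1; 0 0 0 0 0 0 1; 0 0 0 0 0 0 1",
  squeeze=40,
)

```text
time_s: 15.02
tool_pos: [0.4497, 0.1054, 0.1011]
tool_rot: [-179.9, 0.3, 165.8]
force: [-1.1, -2.2, 1.1]
grip_width: 0.0152
```

```bash
python3 look.py 10 scene wrist
```

```text
scene chip [298. 241.] 92 station [-102.  -43.   17.]
scene chip [325. 247.] 83 station [-106.   28.   16.]
wrist chip [155. 268.] 443 station [-121.   26.   12.]
wrist chip [ 66. 296.] 162 station [-118.  -49.   10.]
15.1167 [0.4497 0.1054 0.101 ] [-179.91    0.33  165.74] [-0.9 -2.9  3.1] 0.014636510249687833
```

Gripped (15 mm). Swing along the arc: tool +y is the tangent, turning clockwise with it.

Request:
servo_tool(
  moves="0 0.004 0 0 0 0.07 1; 0 0.007 0 0 0 0.14 1; 0 0.007 0 0 0 0.14 1; 0 0.007 0 0 0 0.14 1; 0 0.007 0 0 0 0.14 1; 0 0.007 0 0 0 0.14 1",
)

```text
time_s: 15.62
tool_pos: [0.4656, 0.1395, 0.1011]
tool_rot: [-179.9, 0.5, 142.7]
force: [-0.6, -2.4, 2.5]
grip_width: 0.0149
```

```bash
cat > arc.py <<'E'
from h import *
o=env.get_obs(); p=o['tool_pos'][:2]-[0.543,0.0826]; th=np.degrees(np.arctan2(p[1],p[0]))
print('t',o['time_s'],'r',np.hypot(*p).round(4),'angle',th.round(1),'joint',np.deg2rad(166.1-th).round(3),'yaw-th',(o['tool_rot'][2]-th).round(1),o['tool_rot'].round(1),o['tool_pos'].round(4),'F',o['force'].round(1),o['grip_width'].round(4),'q',o['qpos'].round(0))
E
python3 arc.py
```

```text
Traceback (most recent call last):
  File "arc.py", line 3, in <module>
    print('t',o['time_s'],'r',np.hypot(*p).round(4),'angle',th.round(1),'joint',np.deg2rad(166.1-th).round(3),'yaw-th',(o['tool_rot'][2]-th).round(1),o['tool_rot'].round(1),o['tool_pos'].round(4),'F',o['force'].round(1),o['grip_width'].round(4),'q',o['qpos'].round(0))
                                                                                                                                                                                                                            ^^^^^^^^^^^^^^^^^^^^^
AttributeError: 'float' object has no attribute 'round'
```

```bash
sed -i "s/o\['grip_width'\].round(4)/round(o['grip_width'],4)/" arc.py; python3 arc.py
```

```text
t 15.6167 r 0.0961 angle 143.7 joint 0.391 yaw-th -1.0 [-179.9    0.5  142.7] [0.4656 0.1395 0.1011] F [-0.6 -2.4  2.5] 0.0149 q [ 25.   9. -48. 114.   8.  61.  26.]
```

Request:
servo_tool(
  moves="0 0.007 0 0 0 0.13 1; 0 0.007 0 0 0 0.14 1; 0 0.007 0 0 0 0.14 1; 0 0.007 0 0 0 0.14 1; 0 0.007 0 0 0 0.14 1; 0 0.007 0 0 0 0.14 1; 0 0.007 0 0 0 0.14 1; 0 0.007 0 0 0 0.14 1",
)

```text
time_s: 16.28
tool_pos: [0.5094, 0.1733, 0.1011]
tool_rot: [-179.8, 0.7, 109.4]
force: [-1.7, -2.7, 3.4]
grip_width: 0.0149
```

```bash
python3 arc.py
```

```text
t 16.2833 r 0.0967 angle 110.4 joint 0.973 yaw-th -0.9 [-179.8    0.7  109.4] [0.5094 0.1733 0.1011] F [-1.7 -2.7  3.4] 0.0149 q [ 16.  16. -43. 107.  13.  63. -12.]
```

Request:
servo_tool(
  moves="0 0.006 0 0 0 0.12 1; 0 0.006 0 0 0 0.12 1; 0 0.006 0 0 0 0.12 1; 0 0.005 0 0 0 0.1 1; 0 0.004 0 0 0 0.06 1; 0 0.003 0 0 0 0.02 1; 0 0.003 0 0 0 0 1",
)

```text
time_s: 16.87
tool_pos: [0.5371, 0.1795, 0.1009]
tool_rot: [-179.1, 1.0, 93.3]
force: [-14.1, -4.0, 13.5]
grip_width: 0.0151
```

```bash
python3 arc.py
```

```text
t 16.8667 r 0.0971 angle 93.5 joint 1.268 yaw-th -0.2 [-179.1    1.    93.3] [0.5371 0.1795 0.1009] F [-14.1  -4.   13.5] 0.0151 q [ 12.  19. -40. 102.  14.  65. -29.]
```

At the stop (reaction -14 N, estimated joint 1.27). Hold with a modest push and verify.

Request:
servo_tool(
  moves="0 0.002 0 0 0 0 1; 0 0.002 0 0 0 0 1; 0 0.002 0 0 0 0 1; 0 0.002 0 0 0 0 1; 0 0.002 0 0 0 0 1",
)

```text
time_s: 17.28
tool_pos: [0.5369, 0.1795, 0.101]
tool_rot: [-177.8, 1.4, 93.6]
force: [-8.9, -3.9, 6.5]
grip_width: 0.015
```

```bash
python3 arc.py; python3 look.py 11 top scene wrist; python3 arc.py
```

```text
t 17.2833 r 0.0971 angle 93.6 joint 1.265 yaw-th 0.1 [-177.8    1.4   93.6] [0.5369 0.1795 0.101 ] F [-8.9 -3.9  6.5] 0.015 q [ 12.  20. -39. 101.  15.  66. -29.]
top chip [314. 243.] 89 station [-103.   27.   16.]
top chip [342. 242.] 95 station [-102.  -44.   16.]
scene chip [298. 241.] 92 station [-102.  -43.   17.]
scene chip [325. 247.] 82 station [-106.   28.   16.]
17.4333 [0.5369 0.1795 0.101 ] [-177.82    1.39   93.65] [-8.5 -3.3  8. ] 0.015226591542895629
t 17.4333 r 0.0971 angle 93.6 joint 1.265 yaw-th 0.0 [-177.8    1.4   93.6] [0.5369 0.1795 0.101 ] F [-8.5 -3.3  8. ] 0.0152 q [ 12.  20. -39. 101.  15.  66. -29.]
```

View pics/scene_11.png

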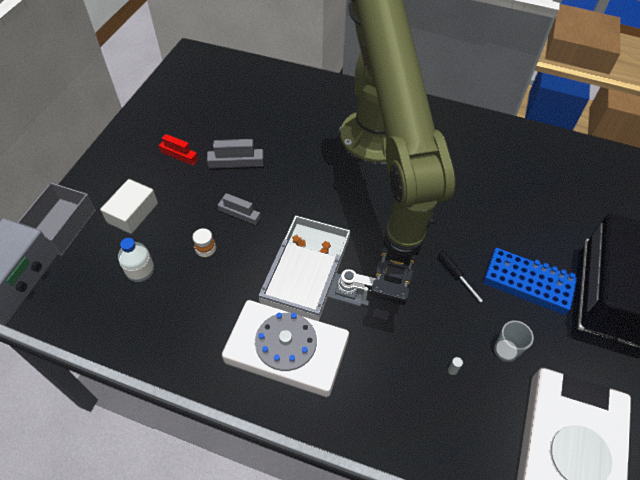

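View pics/scene_11_c.png

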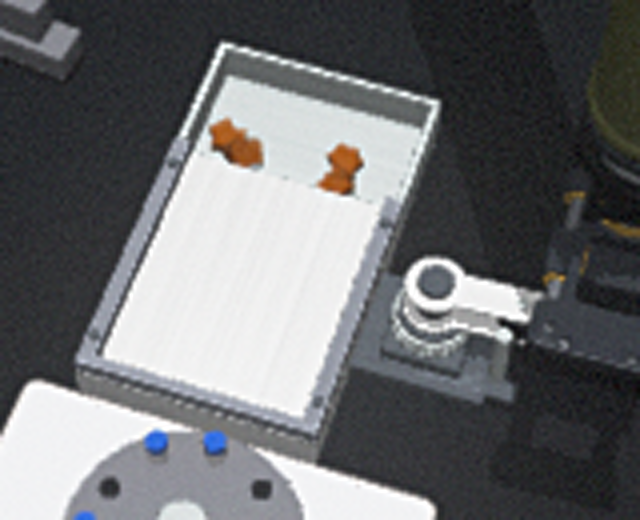

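View pics/wrist_11.png

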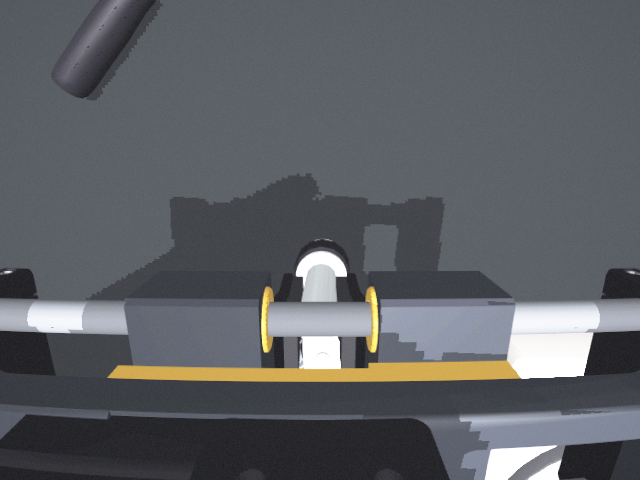

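The pin is between the pads and the arm rests on the stop post (crop (503,350)). Five pushing rows did not move it further. One last firm row, then hand in.

Request:
servo_tool(
  moves="0 0.003 0 0 0 0 1; 0 0.003 0 0 0 0 1",
)

```text
time_s: 17.6
tool_pos: [0.537, 0.1794, 0.1009]
tool_rot: [-177.1, 1.6, 93.8]
force: [-11.7, -3.6, 11.3]
grip_width: 0.0152
```

Run:
```python
from h import *
for i in range(6):
    o=env.get_obs(); print(o['time_s'],(o['tool_pos']*1000).round(2),o['force'].round(1),o['grip_width']); env.read_camera('top')
t=snap('scene'); Y=cloud(t)
m=(Y[...,2]>0.012)&(Y[...,2]<0.08)&(abs(Y[...,0]-.42)<.07)&(abs(Y[...,1]+.262)<.09); q=Y[m]; print('scraper',cv2.minAreaRect((q[:,:2]*1000).astype(np.float32)),np.percentile(q[:,2],[2,98]))
```

```text
17.6 [537.02 179.44 100.87] [-11.7  -3.6  11.3] 0.015170318454372125
17.65 [537.04 179.44 100.88] [-12.6  -3.9  10.4] 0.015153292136289504
17.7 [537.   179.46 100.86] [-11.6  -3.9  10.4] 0.015451662584069452
17.75 [537.03 179.44 100.88] [-11.1  -4.2   9. ] 0.015261152611020509
17.8 [537.03 179.43 100.88] [-10.9  -4.6   9.9] 0.015090489082452615
17.85 [537.02 179.43 100.88] [-10.8  -4.8   9.2] 0.015429658267459546
scraper ((423.9971618652344, -251.67813110351562), (133.20428466796875, 48.90370559692383), 74.85518646240234) [0.01432725 0.06776821]
```

Still, steady push of about 11 N against the stop; all conditions are visibly met.

Run:
```python
from cell import env
print(env.sign_off()); o=env.get_obs(); print(o['time_s'],o['tool_pos'],o['force'],o['grip_width'])
```

```text
the job is handed in; nothing more can be done
None
the job is handed in; nothing more can be done
```

I handed the job in at about 18 s of the 56 s allowed, with the tensioner arm held at its stop. No verdict was reported, so the result below rests on my own measurements.

- **Chips:** I picked up the smaller grey scraper and swept all four chips off the plate in one pass. They lie in the tray in two pairs, with surface heights averaging about 15 to 19 mm. The two nearest the plate edge are tilted. The fingers stayed about 60 mm or more above the bench over the deck, well above the glass.
- **Scraper:** It stands on the bench near its original spot, released and clear of the deck. The last scene picture gave a rough outline of 133 x 49 mm instead of 116 x 28 mm, probably because side faces and the ridge were included. The pictures show it standing upright.
- **Tensioner:** I gripped the pin and swung it to the stop. The estimated angle is 1.265 rad, against 1.25 at the stop, which is within calibration error. Extra pushing did not move it further. The force on the tool along x was steady at about -11 N, the position was still to within 0.05 mm, and the grip opening was 15 mm.
- **Disagreement:** The tool tilted about 3° while pressing against the stop; I left that as it was. The 15 mm grip opening is also slightly under the pin's 16 mm diameter.
- **Other objects:** I saw no bystander moved in the last pictures, but I did not measure each one.

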